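Snap the dust-pipe clip shut with the pliers in the vise

ROBOT

A 6-joint arm with a two-finger parallel gripper is mounted at the origin on the work surface. World frame = base frame: x ahead of the robot, y to its left, z up, the work surface at z = 0. Lengths are in m, angles in rad, forces in N, time in s.
With the tool pointing down it reaches from about 0.25 to 0.725 m from the base axis. Payload 9.7 kg.
Tool frame: the origin (TCP) lies on the centre line of the jaws, within the pads' length; the fingertips stand 25 mm ahead of it and the grasp point (between the pads) lies 6 mm ahead of it; z points along the fingers, y is the line along which they close (so a half turn about z gives the same grasp; the last joint's range is limited). The gripper opens to 85 mm and grips with 20 to 120 N. Pads are 22 mm wide; open, the fingers measure 114 mm over their backs; the gripper's body (76 mm by 85 mm) begins 54 mm behind the grasp point. The pads swing forward as they close: fully open they stand 13 mm farther back than shut.
Start: joints at [1.123, 0.087, 0.176, 1.66, 0, 1.571], TCP at [0.238, 0.496, 0.256] pointing down, gripper open.
Joint ranges: [-3.13, 3.13], [-0.85, 1.81], [-1.15, 1.24], [-2.2, 2.28], [-1.44, 1.52], [-3.14, 3.14]. Speed limits (rad/s): [2.22, 2.22, 2.57, 3.14, 3.14, 3.14].

INTERFACE

Orientations are given as a unit quaternion [w, x, y, z].
In Python, from bench import get_state, grab_frame, job gives the robot as it stands.
- The arm moves only by the tool carry_out, never from a script. Its argument "moves" is a list that holds one entry, the list of rows, each a list of 5 numbers: the gripper command: -1 is fully open, 1 is shut, values between are in proportion, then the shift along the world's x, y, z scaled (see below), then the turn about the world's z scaled (see below). In form: [[[claw, dx, dy, dz, turn], ...]]. A call has 1 to 8 rows; each row shifts and turns the commanded pose from where the row before left it; what a row does not reach is not made up. The controller multiplies each number of a shift by 0.02 m and each number of a turn by 5 degrees. A row lasts 1/12 s, in which the tool goes at most 41.7 mm and 7.16 degrees, less where a joint would pass 70% of its speed; a pose out of reach is approached as far as the arm can. A call with a number of a shift or a turn outside -1 to 1 is refused whole. A call with a gripper value outside its range is refused whole. The fingers move at their own pace and stop on an object; "force" is the grip in N (left out, the last holds). Time passes only in rows, so rows that do not move let the fingers close. It gives the time, the measured TCP pose, the force, the opening and the grip force at its end, in the units of the state.
- get_state(): the state, without advancing time (a new reading comes with each control period).
- grab_frame(name): name is "side" or "top" or "wrist"; returns a dict with "color" (400x640x3 uint8, red, green, blue), "fovy" (degrees; the focal length in pixels is half the picture's height over the tangent of half this angle, whatever the lens; pixels are square), "cx", "cy" (the principal point, pixels), "extrinsics" (4x4, takes a point from world to camera coordinates); the wrist camera has in their place "T_tool_cam" (4x4, takes a point from camera to tool coordinates, whose origin is the TCP and whose axes are the flange's). Camera axes: x right, y down, z forward; pixel columns grow to the right and rows downward; lengths in m; the calibration is good to about 2 mm. A picture is of the moment at which its call begins: read the wrist's pose just before it. There is no depth.
- job.sign_off(): hands the job in; it is judged then, once.
The state is a dict: "time_s": time; "joints": joint angles; "joint_velocities": joint speeds; "joint_torque": joint torques, N m; "tcp_pos": TCP position; "tool_rot": TCP orientation; "contact_force": force on the tool from outside, world axes, zero at the start; "wrist_torque": the same for the moment, N m; "opening": opening from 0.0 (shut) to 1.0 (fully open); "grasp_force": force on a finger pad.
Only numpy, scipy, OpenCV 4.12 (cv2) and the standard library are available. Lean on these libraries where they do the work, as an engineer would, in place of code of your own. Each camera call takes 0.05 s, during which the arm holds its last target. There are 200 camera calls.

TASK

One of the two pliers held in the small bench vises has a plastic hose clip on a black dust pipe waiting between its jaws. Press the upper handle of those pliers down until the clip snaps shut and stays shut, then let the handle spring open again. Leave the other, empty pliers as they are.

Things in the scene. Friction and masses are not known exactly. Their poses are not given: they have to be found in the camera images.
- press (a point): Point to press on the loaded pliers (those with a 50 mm black pipe and grey clip at the jaws): top face of the upper handle, mid-width, 100 mm back from the pivot, 179 mm above the bench when open. Handle: flat black bar 22 mm wide, 12 thick, its free end 37 mm beyond this point; nothing above it. Lower handle is fixed in the vise. Site axes at start: x level, to the jaws; y across; z up.
- pliers (a joint): Angle (rad) of the loaded pliers' upper handle: 0 sprung open, grows as it goes down, about 0.33 squeezed shut on the clip (stop 0.37). Pressed straight down at point press it travels 38 mm to shut. It takes 3 N to start, 6 to 8 N at the snap, then meets a hard stop; it springs open when let go.
- clip (a joint): Angle (rad) of the lower half of the hose clip, hinged at the far side of the pipe: 0 gaping (ears 16 mm apart), 0.20 fully shut. When pressed fully shut its tooth snaps over the tongue of the upper ear and it stays at about 0.196 by itself; short of 0.15 it is not latched.
- spare (a joint): Angle (rad) of the upper handle of the other, empty pliers in the second vise (longer nose, no pipe or clip): 0 to 0.12 at the start; it stays where it is left. Not to be moved.

How it is judged:
By the outcome, as a careful person would: the job done as asked, in the order asked, and still so for the second after the job is handed in, with the robot touching nothing.
It also fails if it takes over 26 s, if anything falls off the work surface, if the arm or the gripper's body presses on something with over 40 N, if the wrist force passes 120 N, or if a joint passes its speed limit or range.

## Working session

There is one attempt and no reset: what is moved stays moved. The work goes in short steps, Python scripts to look and compute and a tool call to move; the robot and the scene stay as the last step left them, time stands still between calls to the robot, and variables do not carry over. Pictures are saved under pics/ and viewed, at most 10 in all, crops included, and the job is handed in when it is done.

Besides the shell and the picture viewer there is one more tool, called after "Emit:" as name(argument=value, ...), one argument or row to a line, values as JSON. carry_out: Moves the arm, as the interface text tells. Its arguments: {"type":"object","properties":{"moves":{"type":"array"},"force":{"type":"number"}},"required":["moves"]}

```bash
mkdir -p pics; python3 - <<'E'
from bench import get_state, grab_frame
import cv2,pickle
s=get_state();print(s)
for n in("side","top"):
    f=grab_frame(n);pickle.dump(f,open(n+'.pkl','wb'));cv2.imwrite(f'pics/{n}0.png',f['color'][:,:,::-1]);print(n,f['fovy'],f['cx'],f['cy'],f['extrinsics'].round(3).tolist())
E
```

```text
{'time_s': 0.0, 'joints': array([ 1.12300279e+00,  8.74534631e-02,  1.75107041e-01,  1.65975997e+00,
       -3.48010300e-06,  1.57081946e+00]), 'joint_velocities': array([-0.00037278,  0.00012207,  0.00074401, -0.00046581,  0.00078565,
       -0.00016024]), 'joint_torque': array([ 7.87475929e-04, -5.20386314e+01,  4.64805400e+01,  1.62004289e-02,
        1.27862822e-04,  8.26559216e-06]), 'tcp_pos': array([0.2380566 , 0.49560157, 0.25557276]), 'tool_rot': array([-1.43733581e-04,  2.22042032e-01,  9.75036875e-01, -6.39071541e-04]), 'contact_force': array([-0.02083155, -0.36441328,  0.11789707]), 'wrist_torque': array([-0.03674466,  0.00305089, -0.00608414]), 'grasp_force': 0.0, 'opening': 0.9992967989511452}
side 51.12471458069641 319.6766559511461 199.93933906882114 [[-0.954, -0.3, -0.015, 0.585], [-0.218, 0.728, -0.65, 0.263], [0.206, -0.617, -0.76, 0.918], [0.0, 0.0, 0.0, 1.0]]
top 44.57128628104892 315.0233005783405 189.38533651295904 [[-0.012, -1.0, -0.01, 0.013], [-0.993, 0.013, -0.114, 0.616], [0.115, 0.008, -0.993, 1.227], [0.0, 0.0, 0.0, 1.0]]
```

View pics/side0.png

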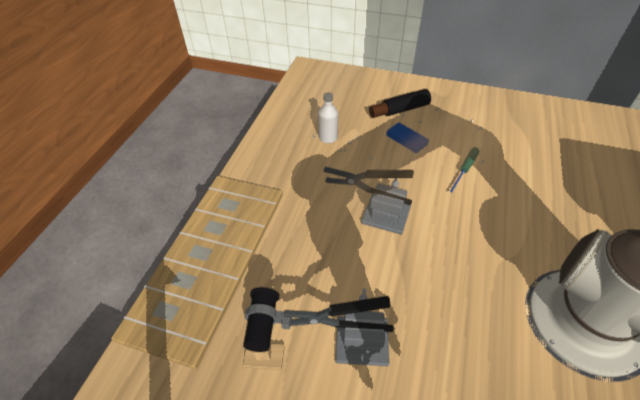

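View pics/top0.png

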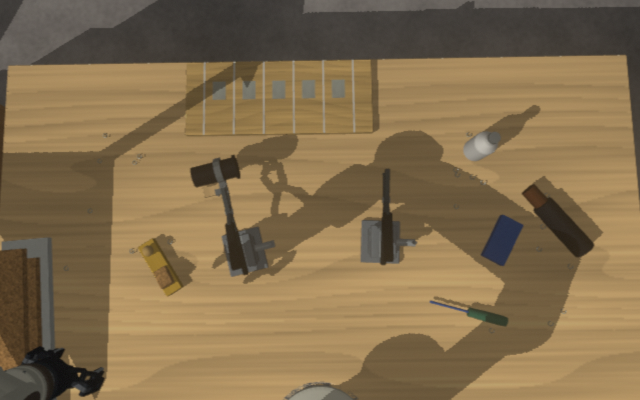

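The loaded pliers have the pipe at (215,172) in the top view. Their upper handle runs from about (230,222) to (240,272). In the side view it runs from (330,307) to (390,302). The empty pliers are at top (387,215). Next I'll mask the handle and cast rays.

```bash
cat > h.py <<'E'
import numpy as np,cv2,pickle
def ray(f,u,v):
    F=200/np.tan(np.radians(f['fovy']/2));E=f['extrinsics'];R=E[:3,:3];o=-R.T@E[:3,3]
    d=R.T@np.array([(u-f['cx'])/F,(v-f['cy'])/F,1]);return o,d
def onz(f,u,v,z):
    o,d=ray(f,u,v);return o+d*(z-o[2])/d[2]
def proj(f,p):
    F=200/np.tan(np.radians(f['fovy']/2));c=f['extrinsics']@np.r_[p,1];return c[:2]/c[2]*F+[f['cx'],f['cy']]
def tri(a,b):
    A=[];
    (o1,d1),(o2,d2)=a,b
    s=np.linalg.lstsq(np.c_[d1,-d2],o2-o1,rcond=None)[0]
    p,q=o1+d1*s[0],o2+d2*s[1];return (p+q)/2,np.linalg.norm(p-q)
E
python3 - <<'E'
from h import *
t=pickle.load(open('top.pkl','rb'));s=pickle.load(open('side.pkl','rb'))
for f,(x0,x1,y0,y1),n in((t,(180,290,150,290),'t'),(s,(230,410,280,380),'s')):
    c=f['color'][y0:y1,x0:x1];m=(c.max(2)<45).astype(np.uint8)
    k,l,st,ce=cv2.connectedComponentsWithStats(m)
    for i in range(1,k):
        if st[i,4]>60:
            pts=np.argwhere(l==i)[:,::-1].astype(np.float32)
            print(n,st[i],ce[i]+[x0,y0],cv2.boxPoints(cv2.minAreaRect(pts+np.float32([x0,y0]))).round(1).tolist())
T=cv2.resize(t['color'][150:290,180:290],None,fx=4,fy=4);S=cv2.resize(s['color'][260:380,230:410],None,fx=4,fy=4)
cv2.imwrite('pics/tc.png',T[:,:,::-1]);cv2.imwrite('pics/sc.png',S[:,:,::-1])
E
```

```text
s [ 21   8  28  19 405] [264.05925926 296.17037037] [[249.3000030517578, 302.6000061035156], [251.8000030517578, 285.70001220703125], [279.20001220703125, 289.79998779296875], [276.70001220703125, 306.70001220703125]]
s [ 99  17  61  18 634] [359.57413249 305.76498423] [[327.70001220703125, 305.6000061035156], [387.5, 295.0], [389.5, 306.5], [329.70001220703125, 317.1000061035156]]
s [ 14  33  30  38 872] [258.23623853 331.9162844 ] [[243.1999969482422, 348.29998779296875], [249.0, 311.6000061035156], [273.70001220703125, 315.6000061035156], [267.79998779296875, 352.20001220703125]]
s [107  40  56  12 301] [365.36212625 325.27574751] [[336.8999938964844, 326.6000061035156], [337.5, 319.79998779296875], [392.5, 324.6000061035156], [391.8999938964844, 331.3999938964844]]
```

View pics/tc.png

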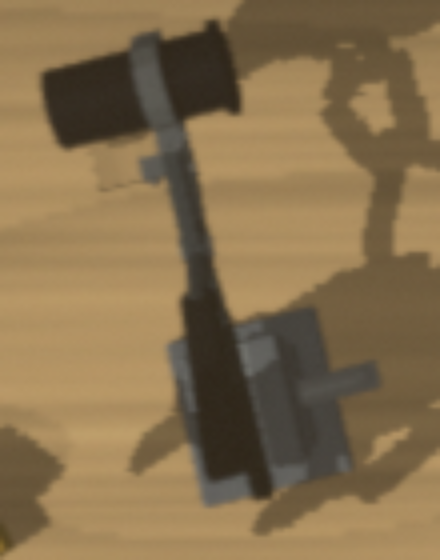

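View pics/sc.png

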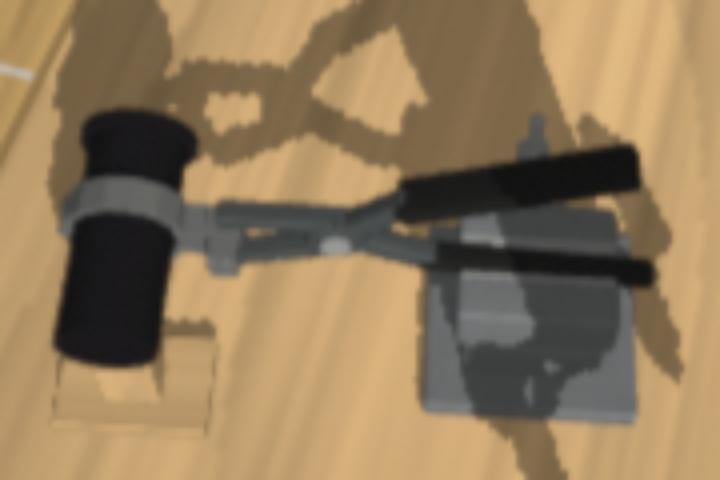

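Upper handle free end, top-face centre: about (237.5,268.5) in the top view and (389,300) in the side view. The lower handle shows to the right of it in the top view.

```bash
python3 - <<'E'
from h import *
t=pickle.load(open('top.pkl','rb'));s=pickle.load(open('side.pkl','rb'))
end=tri(ray(t,237.5,268.5),ray(s,389,300));st=tri(ray(t,230.5,224),ray(s,331,308.5));print(end,st)
d=(st[0]-end[0]);print(np.linalg.norm(d));d/=np.linalg.norm(d);P=end[0]+.037*d;print(P,d,np.degrees(np.arctan2(d[1],d[0])),np.hypot(*P[:2]))
sp=[onz(t,387,258,.19),onz(t,387,172,.15)];print('spare',sp)
print('pipe',onz(t,215,172,.14))
E
```

```text
(array([0.4228678 , 0.17929234, 0.18587004]), np.float64(0.0001718456184463867)) (array([0.52443959, 0.20410271, 0.13986023]), np.float64(0.000363915265201461))
0.11423347350119262
[0.4557667  0.18732837 0.17096755] [ 0.88915965  0.21718997 -0.40276995] 13.726529205332707 0.49276283107160523
spare [array([ 0.44211628, -0.155105  ,  0.19      ]), array([ 0.64184811, -0.16640952,  0.15      ])]
pipe [0.64903088 0.24208574 0.14      ]
```

Emit:
carry_out(
  moves=[
    [[1,0.68,-0.96,0,1],[1,0.68,-0.96,0,1],[1,0.68,-0.96,0,1],[1,0.68,-0.96,0,1],[1,0.68,-0.96,0,1],[1,0.68,-0.96,0,1],[1,0.68,-0.96,0,1],[1,0.68,-0.96,0,1]],
  ],
)

```text
time_s: 0.77
tcp_pos: [0.3473, 0.3411, 0.256]
tool_rot: [-0.0, -0.127, 0.992, -0.0]
contact_force: [-0.7, 0.6, -0.1]
opening: 0.002
grasp_force: 0.0
```

Emit:
carry_out(
  moves=[
    [[1,0.68,-0.96,0,0],[1,0.68,-0.96,0,0],[1,0.68,-0.96,0,0],[1,0.68,-0.96,0,0],[1,0.68,-0.96,0,0],[1,0.6,-0.9,0,0],[1,0,0,0,0],[1,0,0,0,0]],
  ],
)

```text
time_s: 1.43
tcp_pos: [0.4273, 0.2274, 0.2559]
tool_rot: [-0.0, -0.124, 0.992, -0.0]
contact_force: [0.3, 1.2, -0.3]
opening: -0.0
grasp_force: 0.0
```

Emit:
carry_out(
  moves=[
    [[1,0.71,-1,0,0],[1,0.71,-1,0,0],[1,0,0,0,0],[1,0,0,0,0]],
  ],
)

```text
time_s: 1.77
tcp_pos: [0.4553, 0.1882, 0.256]
tool_rot: [-0.0, -0.124, 0.992, 0.0]
contact_force: [-0.2, -0.1, -0.7]
opening: 0.003
grasp_force: 0.0
```

```bash
python3 - <<'E'
from h import *
from bench import get_state, grab_frame
s=get_state();print(s['tcp_pos'],s['contact_force'])
a=[]
for n,(x,y) in(("side",(250,210)),("wrist",None) ) if 0 else (("side",(250,210)),("top",(150,140))):
    f=grab_frame(n);pickle.dump(f,open(n+'1.pkl','wb'))
    c=cv2.resize(f['color'][y:y+170,x:x+170],(590,590))
    cv2.imwrite(f'pics/{n}1.png',c[:,:,::-1])
f=grab_frame('wrist');pickle.dump(f,open('w1.pkl','wb'));cv2.imwrite('pics/w1.png',f['color'][:,:,::-1]);print(f['T_tool_cam'])
E
```

```text
[0.45529649 0.18819747 0.25599901] [-0.24364859 -0.09151045 -0.66290985]
[[-9.24134740e-04 -9.51892383e-01 -3.06431130e-01  7.89553827e-02]
 [ 9.99999571e-01 -8.58692387e-04 -3.48370613e-04  2.12608423e-04]
 [ 6.84812540e-05 -3.06431321e-01  9.51892768e-01 -1.17884177e-01]
 [ 0.00000000e+00  0.00000000e+00  0.00000000e+00  1.00000000e+00]]
```

View pics/side1.png

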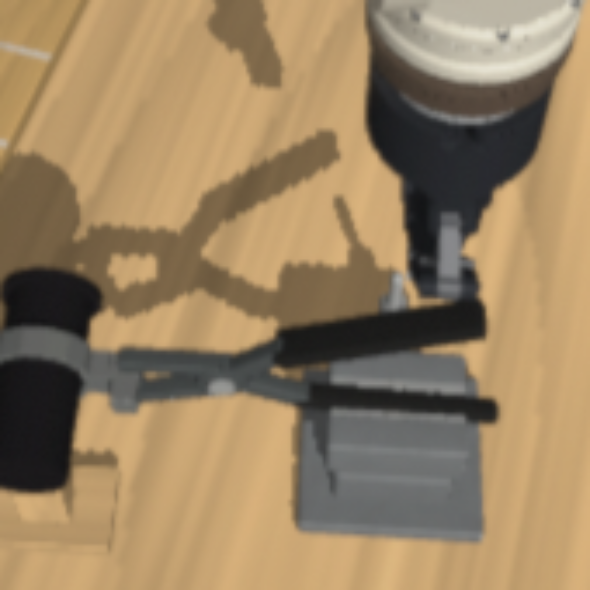

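View pics/w1.png

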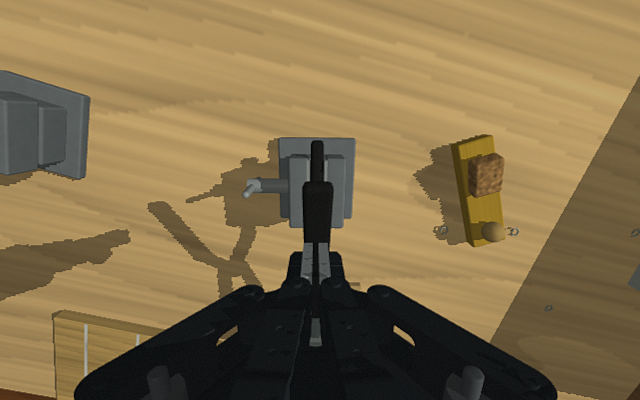

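The side view shows the closed fingertips above the handle's rear half. In the wrist view the handle is centred at u≈317 under the fingers, with its free end at v≈182. I'll check how far that end is from the press point.

```bash
python3 - <<'E'
from h import *
from scipy.spatial.transform import Rotation as R
f=pickle.load(open('w1.pkl','rb'));F=200/np.tan(np.radians(f['fovy']/2));T=f['T_tool_cam']
Rw=R.from_quat([0,-.124,.992,0],scalar_first=True).as_matrix() if 0 else R.from_quat([-.124,.992,0,0]).as_matrix()
p0=np.array([.4553,.1882,.256])
o=p0+Rw@T[:3,3]
for uv in((317.5,182),(305,240),(330,240)):
  d=Rw@T[:3,:3]@np.array([(uv[0]-f['cx'])/F,(uv[1]-f['cy'])/F,1])
  for z in(.18,.195): print(uv,z,(o+d*(z-o[2])/d[2]).round(4))
print(Rw[:,0],Rw[:,1])
E
```

```text
(317.5, 182) 0.18 [0.4237 0.1821 0.18  ]
(317.5, 182) 0.195 [0.4202 0.1811 0.195 ]
(305, 240) 0.18 [0.4703 0.1841 0.18  ]
(305, 240) 0.195 [0.4632 0.1829 0.195 ]
(330, 240) 0.18 [0.4656 0.2027 0.18  ]
(330, 240) 0.195 [0.4589 0.2001 0.195 ]
[-0.96923077 -0.24615385 -0.        ] [-0.24615385  0.96923077  0.        ]
```

Emit:
carry_out(
  moves=[
    [[1,0,0,-0.6,0],[1,0,0,-0.6,0],[1,0,0,-0.6,0],[1,0,0,-0.4,0],[1,0,0,-0.2,0],[1,0,0,-0.2,0],[1,0,0,-0.2,0],[1,0,0,0,0]],
  ],
)

```text
time_s: 2.58
tcp_pos: [0.4553, 0.1884, 0.2002]
tool_rot: [0.0, -0.125, 0.992, 0.0]
contact_force: [-0.1, 0.8, 2.7]
opening: 0.003
grasp_force: 1.1
```

Emit:
carry_out(
  moves=[
    [[1,0,0,-0.25,0],[1,0,0,-0.25,0],[1,0,0,-0.25,0],[1,0,0,-0.25,0],[1,0,0,0,0]],
  ],
)

```text
time_s: 3.0
tcp_pos: [0.4551, 0.188, 0.1793]
tool_rot: [-0.0, -0.125, 0.992, -0.0]
contact_force: [0.0, 0.3, 3.1]
opening: 0.001
grasp_force: 1.7
```

Emit:
carry_out(
  moves=[
    [[1,0,0,-0.15,0],[1,0,0,-0.15,0],[1,0,0,-0.1,0],[1,0,0,0,0]],
  ],
)

```text
time_s: 3.33
tcp_pos: [0.4551, 0.1881, 0.1721]
tool_rot: [-0.0, -0.125, 0.992, -0.0]
contact_force: [-1.8, -0.2, 4.8]
opening: 0.002
grasp_force: 2.2
```

Emit:
carry_out(
  moves=[
    [[1,0,0,-0.1,0],[1,0,0,-0.1,0],[1,0,0,0,0]],
  ],
)

```text
time_s: 3.58
tcp_pos: [0.4552, 0.1881, 0.1682]
tool_rot: [-0.0, -0.125, 0.992, -0.0]
contact_force: [-3.0, -0.6, 5.4]
opening: 0.005
grasp_force: 2.4
```

Emit:
carry_out(
  moves=[
    [[1,0,0,-0.08,0],[1,0,0,-0.08,0],[1,0,0,0,0]],
  ],
)

```text
time_s: 3.83
tcp_pos: [0.4552, 0.1881, 0.1652]
tool_rot: [-0.0, -0.125, 0.992, -0.0]
contact_force: [-2.8, -1.2, 5.3]
opening: 0.002
grasp_force: 2.8
```

Emit:
carry_out(
  moves=[
    [[1,0,0,-0.08,0],[1,0,0,0,0]],
  ],
)

```text
time_s: 4.0
tcp_pos: [0.4552, 0.1881, 0.1641]
tool_rot: [0.0, -0.125, 0.992, 0.0]
contact_force: [-4.6, -1.7, 10.2]
opening: 0.004
grasp_force: 5.0
```

Emit:
carry_out(
  moves=[
    [[1,0,0,-0.05,0],[1,0,0,0,0]],
  ],
)

```text
time_s: 4.17
tcp_pos: [0.4551, 0.1881, 0.1636]
tool_rot: [0.0, -0.125, 0.992, 0.0]
contact_force: [-6.4, -2.0, 13.2]
opening: -0.001
grasp_force: 6.4
```

Emit:
carry_out(
  moves=[
    [[1,0,0,-0.05,0],[1,0,0,0,0]],
  ],
)

```text
time_s: 4.33
tcp_pos: [0.455, 0.1881, 0.163]
tool_rot: [0.0, -0.125, 0.992, 0.0]
contact_force: [-8.5, -2.7, 16.7]
opening: -0.003
grasp_force: 8.0
```

The force is climbing steeply, so the handle is at the hard stop. One more small press, then I'll release.

Emit:
carry_out(
  moves=[
    [[1,0,0,-0.08,0],[1,0,0,0,0],[1,0,0,0,0]],
  ],
)

```text
time_s: 4.58
tcp_pos: [0.4549, 0.1881, 0.1622]
tool_rot: [0.001, -0.125, 0.992, 0.0]
contact_force: [-9.8, -3.1, 21.9]
opening: 0.004
grasp_force: 10.3
```

Emit:
carry_out(
  moves=[
    [[1,0,0,0.2,0],[1,0,0,0.3,0],[1,0,0,0.4,0],[1,0,0,0.5,0],[1,0,0,0.6,0],[1,0,0,0.8,0],[1,0,0,0.8,0],[1,0,0,0.8,0]],
  ],
)

```text
time_s: 5.25
tcp_pos: [0.4549, 0.188, 0.2489]
tool_rot: [-0.001, -0.125, 0.992, -0.0]
contact_force: [-0.7, 0.1, 0.1]
opening: 0.001
grasp_force: 0.0
```

Emit:
carry_out(
  moves=[
    [[1,0,0,0.6,0],[1,0,0,0,0],[1,0,0,0,0]],
  ],
)

```text
time_s: 5.5
tcp_pos: [0.4554, 0.1882, 0.2602]
tool_rot: [0.0, -0.125, 0.992, 0.0]
contact_force: [0.7, -0.1, 0.1]
opening: 0.002
grasp_force: 0.0
```

```bash
python3 - <<'E'
from h import *
from bench import get_state, grab_frame
print(get_state()['contact_force'])
f=grab_frame('side');pickle.dump(f,open('side2.pkl','wb'))
a=pickle.load(open('side.pkl','rb'))['color'][270:370,235:405];b=f['color'][270:370,235:405]
cv2.imwrite('pics/cmp.png',cv2.resize(np.vstack([a,b]),None,fx=3,fy=3)[:,:,::-1])
E
```

```text
[ 0.68588619 -0.07951898  0.13742411]
```

View pics/cmp.png

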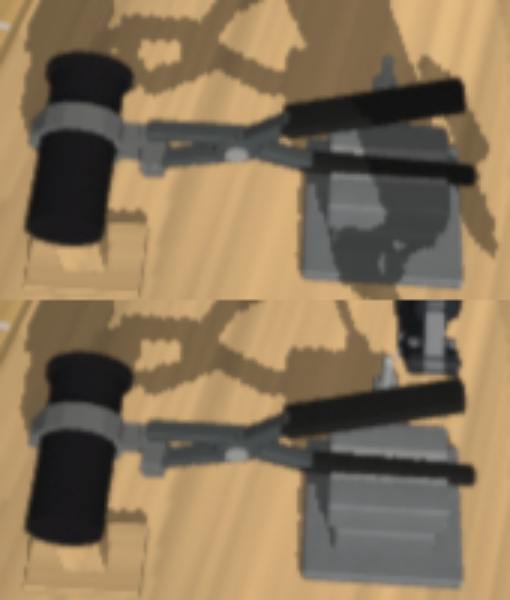

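In both halves the lower ear is around (152,160), so the closure isn't obvious. I'll compare the clip region numerically and enlarged.

```bash
python3 - <<'E'
from h import *
a=pickle.load(open('side1.pkl','rb'))['color'];b=pickle.load(open('side2.pkl','rb'))['color']
c=(slice(285,335),slice(240,330))
A,B=a[c],b[c];D=cv2.absdiff(A,B)
print(D.max(),np.argwhere(D.max(2)>40).tolist()[:30])
im=np.vstack([A,B]);cv2.imwrite('pics/clip.png',cv2.resize(im,None,fx=6,fy=6,interpolation=cv2.INTER_CUBIC)[:,:,::-1])
E
```

```text
102 [[2, 41], [3, 41], [5, 40], [5, 41], [5, 42], [6, 40], [6, 41], [6, 42], [7, 40], [7, 41], [7, 42], [8, 41], [14, 39], [35, 36], [35, 37], [35, 38], [35, 39], [36, 35], [36, 36], [36, 37], [36, 38], [36, 39], [36, 40], [36, 41], [37, 35], [37, 36], [37, 37], [37, 38], [37, 39], [37, 40]]
```

View pics/clip.png

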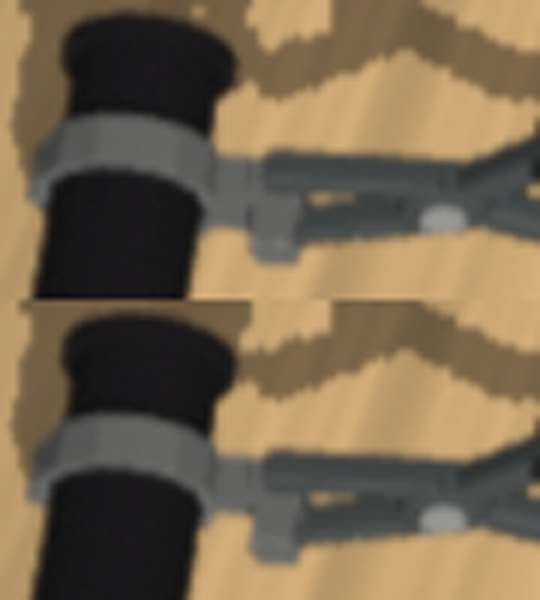

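```bash
python3 - <<'E'
from h import *
f=pickle.load(open('side1.pkl','rb'));a=f['color'];b=pickle.load(open('side2.pkl','rb'))['color']
D=cv2.absdiff(a,b).max(2)[305:330,268:300]
k,l,st,_=cv2.connectedComponentsWithStats((D>25).astype(np.uint8));print(st[1:])
for u in(275,277,279,281): print(u,a[312:326,u].sum(1).tolist(),b[312:326,u].sum(1).tolist())
p=np.array([.60,.23,.13]);print(proj(f,p),proj(f,p-[0,0,.016]))
E
```

```text
[[ 5 15 10  5 33]]
275 [239, 237, 243, 247, 257, 279, 303, 300, 292, 302, 335, 414, 472, 487] [238, 239, 243, 246, 261, 278, 302, 317, 342, 392, 439, 469, 482, 488]
277 [291, 291, 293, 295, 292, 295, 302, 303, 299, 304, 344, 443, 498, 506] [290, 288, 293, 292, 294, 293, 303, 318, 393, 466, 496, 500, 503, 506]
279 [298, 295, 293, 295, 294, 295, 302, 302, 300, 300, 320, 409, 481, 496] [300, 293, 293, 293, 295, 294, 301, 312, 375, 462, 500, 502, 501, 496]
281 [275, 263, 261, 275, 286, 295, 297, 262, 227, 229, 244, 305, 376, 397] [275, 261, 263, 273, 285, 295, 296, 268, 292, 407, 453, 443, 426, 403]
[289.19187216 312.09690492] [289.77384033 315.77055378]
```

The lower ear has moved up about 3 px and stays there after release; a full 16 mm closure would show as about 3.7 px. The handle is back open, so the clip has latched.

```bash
python3 -c "
from bench import job;print(job.sign_off())"
```

```text
the job is handed in; nothing more can be done
None
```

I pressed the loaded pliers to their hard stop (about 22 N) and let the handle spring back open. The clip looks latched: its lower ear stayed about 3 px higher in the side view, against about 3.7 px for full closure. I never went near the empty pliers, and the job is handed in.

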